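Find the hidden bearer under a display deck and stand the fossil over it

TASK

The thin deck of this display plinth rests on one wooden bearer that runs front to back somewhere underneath, out of sight. Press lightly along the deck with the fingertips until you feel where it stops giving (a hard push cracks the sheet), then set the heavy ammonite down gently on its slate foot, centred over that firm place, midway between front and back and square with the plinth, so that the sheet does not sag and the fossil stands level, and let go. Leave the other things alone.

Things in the scene. Friction and masses are not known exactly. Their poses are not given: they have to be found in the camera images.
- plinth: White display plinth, a closed box fixed to the bench, 230 (x) by 364 (y) by 77 mm high. Origin: centre of its underside; x to its back, y along its length, z up. Inside, unseen and not listed, one wooden bearer 30 mm wide, topped with felt, runs front to back (along x) under the deck, its middle anywhere within 85 mm either side of the plinth's middle along y.
- deck: Thin grey sheet, 192 (x) by 316 (y) mm inside a trim 2 mm proud. Origin: centre of its top face, 75 mm above the bench; axes as plinth. Pressed by fingertips with 5 N it gives 3 to 4 mm where nothing backs it, about 1 mm over the bearer; the firm place is 35 to 60 mm wide, centred on the bearer within 8 mm, with ramps of 25 mm. Over 25 N cracks it. The ammonite sags it 3.5 mm, over the bearer 1.
- ammonite_center (a point): Brown coiled ammonite upright on a dark slate foot, 0.75 to 0.9 kg, 106 mm high. This point: on its upright axis half-way up, 53 mm above the underside. Foot 70 (x) by 80 (y) by 20 (z) mm. The shell is a disc 84 mm across, 30 mm thick, flat faces looking along x and -x, its centre 11 mm above this point; grasp it across those faces from above, in its upper half. z up; the weight is on the axis.
- trilobite: Bystander: small dark trilobite on an oak block 75 by 90 mm, 38 mm high. Origin at the centre of its underside.
- jar: Bystander: amber glass jar with a steel cap, 56 mm across, 75 mm high. Origin at the centre of its underside.
- tray: Bystander: shallow cardboard tray of small stones, 90 by 130 by 22 mm. Origin at the centre of its underside.
- brush: Bystander: dusting brush lying on the bench. Origin at its underside.
- loupe: Bystander: hand lens with a black handle lying on the bench, 135 mm long, 11 mm high. Origin under the centre of the lens.
- geode: Bystander: purple geode, 72 mm across, 50 mm high. Origin at the centre of its underside.

How it is judged:
By the outcome, as a careful person would: the job done as asked, in the order asked, and still so for the second after the job is handed in, with the robot touching nothing.
It also fails if it takes over 70 s, if anything falls off the work surface, if the arm or the gripper's body presses on something with over 40 N, if the wrist force passes 120 N, or if a joint passes its speed limit or range.

ROBOT

A 6-joint arm with a two-finger parallel gripper is mounted at the origin on the work surface. World frame = base frame: x ahead of the robot, y to its left, z up, the work surface at z = 0. Lengths are in m, angles in rad, forces in N, time in s.
With the tool pointing down it reaches from about 0.375 to 0.9 m from the base axis. Payload 3.1 kg.
Tool frame: the origin (TCP) lies at the very end of the fingers, on their centre line; the grasp point (between the pads) lies 19 mm behind it (hold_point_z is the distance from the TCP to the grasp point, in m); x points along the fingers, y is the direction in which the jaws open and shut, and the axes are right-handed (so a half turn about x gives the same grasp; the last joint's range is limited). The gripper opens to 87 mm and grips with 3 to 60 N. Pads are 19 mm wide; open, the fingers measure 117 mm over their backs; the gripper's body (75 mm by 190 mm) begins 51 mm behind the grasp point.
Start: joints at [-1.488, 0.527, 1.433, -0, 1.181, -0.178], TCP at [0.162, -0.604, 0.223] pointing down, gripper open.
Joint ranges: [-3.08, 3.08], [-0.75, 2.2], [0.22, 2.44], [-1.43, 4.57], [0, 2.65], [-2.85, 2.85]. Speed limits (rad/s): [2.79, 2.79, 3.14, 3.14, 3.14, 3.14].

INTERFACE

Orientations are given as a unit quaternion [x, y, z, w].
In Python, from rig import * gives the robot as it stands.
- The arm moves only by the tool send_rows, never from a script. Its argument "steps" is a list that holds one entry, the list of rows, each a list of 6 numbers: the shift along the tool's x, y, z in cm, then the turn, a rotation vector about the tool's x, y, z in units of 6 degrees (1.0 is 6 degrees). In form: [[[x, y, z, wx, wy, wz], ...]]. A call has 1 to 8 rows; each row shifts and turns the pose as measured when the row begins, along the tool's axes as they then stand; what a row does not reach is not made up. A row lasts 1/12 s, in which the tool goes at most 41.7 mm and 7.16 degrees, less where a joint would pass 70% of its speed; a pose out of reach is approached as far as the arm can. A call is refused whole if a number of a shift passes 4.17 or a number of a turn 1, either way. A call with a gripper value outside its range is refused whole. "gripper" is the closure, from 0 (fully open) to 1 (shut), set as the call begins (left out, the last holds). The fingers move at their own pace and stop on an object; "force" is the grip in N (left out, the last holds). Time passes only in rows, so rows that do not move let the fingers close. It gives the time, the measured TCP pose, the force and the opening at its end, in the units of the state.
- get_obs(): the state, without advancing time (a new reading comes with each control period).
- camera(name): name is "scene" or "top" or "wrist"; returns (picture, depth): 384x512x3 uint8, red, green, blue; 384x512 float32, m along the optical axis (not along the pixel's ray), 0 where there is no reading.
- camera_params(name): a dict with "intrinsics" (3x3 intrinsics, pixels), "position" and "attitude" of the camera in the world; the wrist camera has in their place "T_tool_cam" (4x4, takes a point from camera to tool coordinates, whose origin is the TCP and whose axes are the tool frame's). Camera axes: x right, y down, z forward; pixel columns grow to the right and rows downward; lengths in m; the calibration is good to about 2 mm. A picture is of the moment at which its call begins: read the wrist's pose just before it. camera_params takes no time and is no camera call.
- hand_in(): hands the job in, once; it reports no verdict.
The state is a dict: "time": time; "q": joint angles; "joint_velocities": joint speeds; "joint_torque": joint torques, N m; "position": TCP position; "tool_rot": TCP orientation; "ft_force": force on the tool from outside, world axes, zero at the start; "moment": the same for the moment, N m; "grip_width": finger opening in m.
Only numpy, scipy, OpenCV 4.12 (cv2) and the standard library are available. Lean on these libraries where they do the work, as an engineer would, in place of code of your own. Each camera call takes 0.05 s, during which the arm holds its last target.

## Working session

There is one attempt and no reset: what is moved stays moved. The work goes in short steps, Python scripts to look and compute and a tool call to move; the robot and the scene stay as the last step left them, time stands still between calls to the robot, and variables do not carry over. Pictures are saved under pics/ and viewed, and the job is handed in when it is done.

Besides the shell and the picture viewer there is one more tool, called after "Call:" by a JSON object that holds its "api" and its "payload", one argument or row to a line. send_rows: Moves the arm, as the interface text tells. Its arguments: {"type":"object","properties":{"steps":{"type":"array"},"gripper":{"type":"number"},"force":{"type":"number"}},"required":["steps"]}

```bash
mkdir -p pics; ls; python3 - <<'E'
from rig import *
import cv2,numpy as np
print(get_obs())
for n in ["scene","top","wrist"]:
    p,d=camera(n); cv2.imwrite(f"pics/{n}0.png",p[:,:,::-1]); np.save(f"pics/{n}0.npy",d); print(n,camera_params(n))
E
```

```text
pics
{'time': 0.0, 'q': array([-1.48749541e+00,  5.28477161e-01,  1.43391773e+00, -3.92288366e-06,
        1.18137821e+00, -1.78515398e-01]), 'joint_velocities': array([-1.83633861e-03,  4.29126804e-04,  3.95987405e-04,  7.96812043e-04,
       -1.14450916e-03, -2.74252717e-05]), 'joint_torque': array([-8.11930786e-04, -4.40044248e+01, -1.76594871e+01,  6.33489084e-02,
        5.80744981e-02, -1.43511170e-04]), 'position': array([ 0.16172783, -0.60294908,  0.22155997]), 'tool_rot': array([ 0.70109152,  0.09307245, -0.70102071,  0.09153226]), 'ft_force': array([-1.16180112, -0.34276813, -0.11771931]), 'moment': array([-0.01974081, -0.01851343,  0.0198324 ]), 'grip_width': 0.08686135577342151}
scene {'intrinsics': array([[415.56007764,   0.        , 252.1744652 ],
       [  0.        , 415.56007764, 189.73488917],
       [  0.        ,   0.        ,   1.        ]]), 'position': array([ 1.2030978 , -0.07123035,  0.88503215]), 'attitude': array([ 0.70350447,  0.6337853 , -0.20795545, -0.24525942])}
top {'intrinsics': array([[373.7743591 ,   0.        , 257.6580897 ],
       [  0.        , 373.7743591 , 194.85889957],
       [  0.        ,   0.        ,   1.        ]]), 'position': array([ 0.4300237 , -0.01605392,  0.99166599]), 'attitude': array([-0.70207728,  0.7079256 , -0.04579612,  0.06189954])}
wrist {'intrinsics': array([[279.31289578,   0.        , 253.51234087],
       [  0.        , 279.31289578, 192.15363861],
       [  0.        ,   0.        ,   1.        ]]), 'T_tool_cam': array([[-1.42679788e-03, -2.83504960e-01,  9.58969708e-01,
        -1.62394307e-01],
       [ 9.99998981e-01, -4.43321715e-04,  1.35678167e-03,
         1.48691353e-03],
       [ 4.04777632e-05,  9.58970667e-01,  2.83505304e-01,
        -7.77529545e-02],
       [ 0.00000000e+00,  0.00000000e+00,  0.00000000e+00,
         1.00000000e+00]])}
```

View pics/scene0.png

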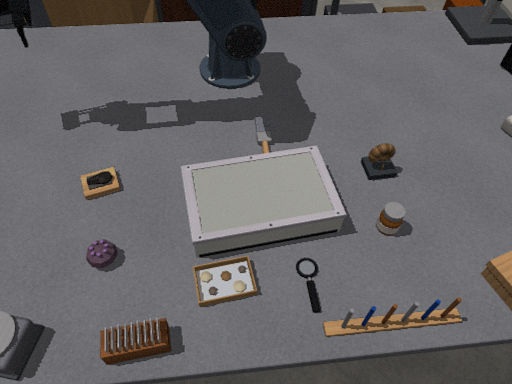

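View pics/top0.png

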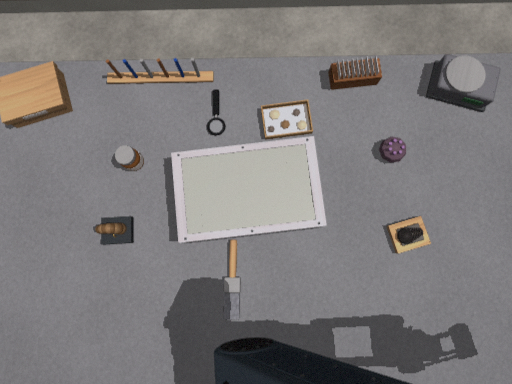

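```bash
cat > h.py <<'E'
import numpy as np,cv2
from scipy.spatial.transform import Rotation as R
from rig import *
def ray(n,u,v,z,cp=None):
    "pixel -> world at plane height z"
    c=cp or camera_params(n);K=c["intrinsics"];d=R.from_quat(c["attitude"]).apply(np.linalg.inv(K)@[u,v,1.])
    p=c["position"];return p+d*(z-p[2])/d[2]
def proj(n,P):
    c=camera_params(n);q=R.from_quat(c["attitude"]).inv().apply(np.atleast_2d(P)-c["position"])@c["intrinsics"].T
    return q[:,:2]/q[:,2:]
E
python3 - <<'E'
import cv2
p=cv2.imread("pics/top0.png")
cv2.imwrite("pics/c1.png",cv2.resize(p[130:250,165:335],None,fx=4.5,fy=4.5,interpolation=cv2.INTER_CUBIC))
cv2.imwrite("pics/c2.png",cv2.resize(p[200:260,80:150],None,fx=9,fy=9,interpolation=cv2.INTER_CUBIC))
p=cv2.imread("pics/scene0.png")
cv2.imwrite("pics/c3.png",cv2.resize(p[130:190,350:410],None,fx=9,fy=9,interpolation=cv2.INTER_CUBIC))
E
```

```text
(no output)
```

View pics/c1.png

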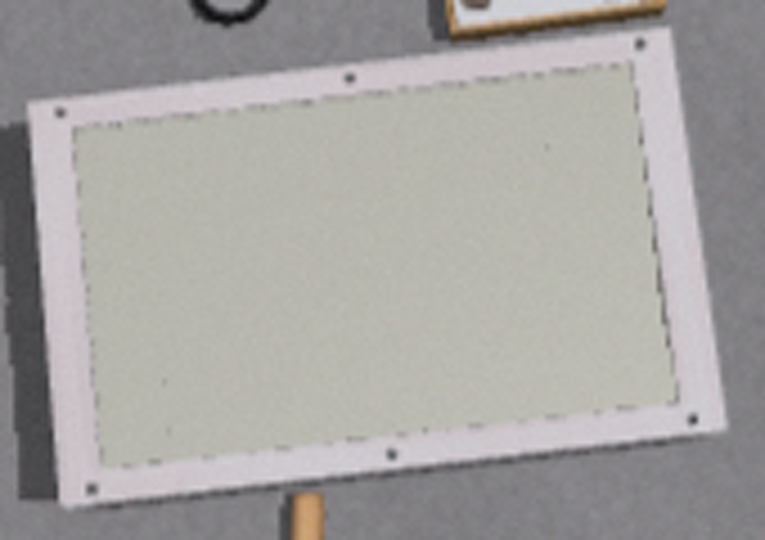

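View pics/c2.png

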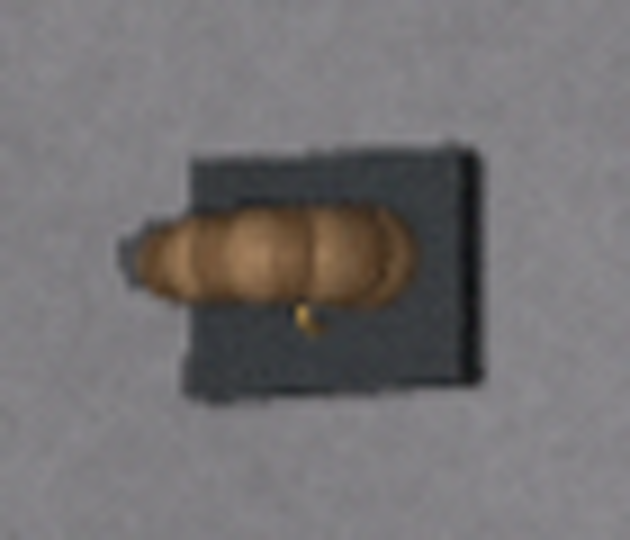

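View pics/c3.png

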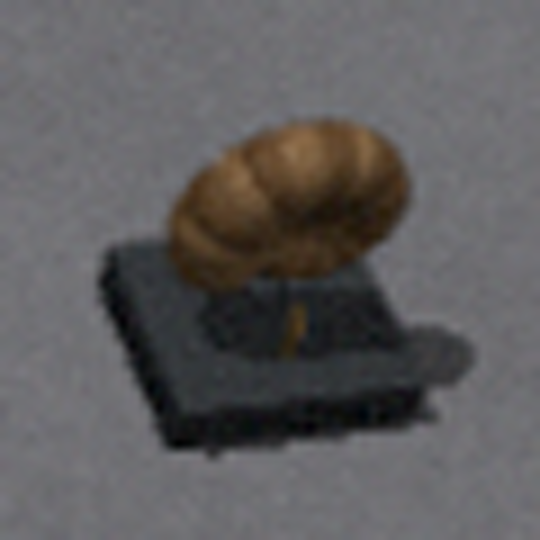

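```bash
python3 - <<'E'
from h import *
from scipy.optimize import least_squares
def fit(n,pix,loc,z,off,s):
    W=np.array([ray(n,(u)/s+off[0],(v)/s+off[1],z)[:2] for u,v in pix]); loc=np.array(loc)
    f=lambda p:(loc@np.array([[np.cos(p[2]),np.sin(p[2])],[-np.sin(p[2]),np.cos(p[2])]])+p[:2]-W).ravel()
    r=least_squares(f,[*W.mean(0),0]);print(n,r.x,np.degrees(r.x[2]),(r.fun.reshape(-1,2)*1000).round(1).tolist())
hx,hy=.115,.182
o=(165-.39,130-.39)
# image top-left = +x,+y
sg=[(1,1),(1,-1),(-1,-1),(-1,1)]
fit("top",[(28,102),(668,28),(727,430),(64,506)],[(a*hx,b*hy) for a,b in sg],.077,o,4.5)
fit("top",[(73,127),(632,64),(679,404),(102,466)],[(a*.096,b*.158) for a,b in sg],.076,o,4.5)
o=(80-.44,200-.44)
fit("top",[(192,157),(462,150),(461,385),(185,398)],[(a*.035,b*.04) for a,b in sg],.020,o,9)
fit("scene",[(110,248),(172,412),(415,388),(365,265)],[(-.035,-.04),(.035,-.04),(.035,.04),(-.035,.04)],.020,(350-.44,130-.44),9)
d=np.load("pics/top0.npy");print(d[235,100:145:3],d[190,180:320:20])
E
```

```text
top [0.58818105 0.03066547 0.10792415] 6.183598085033252 [[0.8, 0.2], [1.8, -1.2], [-0.9, -0.6], [-1.8, 1.6]]
top [0.58844201 0.03074488 0.1025578 ] 5.876129115925117 [[0.2, -0.5], [0.2, -0.5], [0.4, 0.4], [-0.8, 0.5]]
top [0.49077409 0.37791004 0.03103719] 1.778299983217085 [[-0.1, 0.1], [1.0, -0.3], [-0.8, 0.3], [-0.1, -0.1]]
scene [ 0.49617564  0.37605109 -0.04666132] -2.6734965633367485 [[-0.4, 0.6], [2.8, -3.4], [8.7, -0.1], [-11.1, 2.8]]
[1.0005406  0.97632605 0.98026127 0.9763045  0.9764621  0.97487134
 0.97694653 0.9778712  0.97379327 0.9750649  0.9753974  0.9938561
 0.99310577 0.9922062  0.99533474] [0.9351914  0.9335177  0.93380696 0.93082047 0.9280774  0.927289
 0.92439854]
```

```bash
cat >> h.py <<'E'
PC=np.array([.5884,.0307]);PY=.1035
def toW(lx,ly): # plinth local -> world xy
    c,s=np.cos(PY),np.sin(PY);return PC+[c*lx-s*ly,s*lx+c*ly]
def toL(p):
    c,s=np.cos(PY),np.sin(PY);d=np.asarray(p)[:2]-PC;return np.array([c*d[0]+s*d[1],-s*d[0]+c*d[1]])
def tgtR(yaw,flip=1): # tool x down, tool y along flip*(cos yaw, sin yaw)
    x=np.array([0,0,-1.]);y=flip*np.array([np.cos(yaw),np.sin(yaw),0]);return R.from_matrix(np.column_stack([x,y,np.cross(x,y)]))
def st():
    o=get_obs();return o,o["position"],R.from_quat(o["tool_rot"])
def plan(xyz,yaw,flip=1,quiet=False):
    o,p,r=st();d=r.inv().apply(np.asarray(xyz)-p)*100;T=tgtR(yaw,flip);w=np.degrees((r.inv()*T).as_rotvec())/6
    dT=T.inv().apply(np.asarray(xyz)-p)*100
    print("t%.2f p%s shift_cm %s turn %s | shift in final frame %s F%s w%.4f"%(o["time"],p.round(4),d.round(2),w.round(2),dT.round(2),o["ft_force"].round(2),o["grip_width"]))
E
python3 - <<'E'
from h import *
o,p,r=st();print(r.as_matrix().round(3))
for f in(1,-1):plan([*toW(0,-.1),.13],PY,f)
E
```

```text
[[-0.     0.259 -0.966]
 [ 0.002 -0.966 -0.259]
 [-1.    -0.002 -0.   ]]
t0.15 p[ 0.1617 -0.6031  0.2218] shift_cm [  9.26 -40.29 -56.04] turn [-1.349e+01 -1.000e-02  1.000e-02] | shift in final frame [  9.18  48.99 -48.63] F[ 1.68  0.04 -0.84] w0.0871
t0.15 p[ 0.1617 -0.6031  0.2218] shift_cm [  9.26 -40.29 -56.04] turn [1.651e+01 1.000e-02 1.000e-02] | shift in final frame [  9.18 -48.99  48.63] F[ 1.68  0.04 -0.84] w0.0871
```

Call:
{"api": "send_rows", "payload": {
  "steps": [
    [[0,0,-4.15,-0.67,0,0],[0,0,-4.15,-0.67,0,0],[0,0,-4.15,-0.67,0,0],[0,0,-4.15,-0.67,0,0],[0,0,-4.15,-0.67,0,0],[0,0,-4.15,-0.67,0,0],[0,0,-4.15,-0.67,0,0],[0,0,-4.15,-0.67,0,0]]
  ],
  "gripper": 1,
  "force": 20
}}

```text
time: 0.82
position: [0.4457, -0.4487, 0.2176]
tool_rot: [-0.646, -0.285, 0.648, -0.285]
ft_force: [0.9, -0.2, -0.4]
grip_width: 0.0418
```

```bash
python3 -c "
from h import *
plan([*toW(0,-.1),.13],PY)"
```

```text
t0.82 p[ 0.4457 -0.4487  0.2176] shift_cm [  8.68 -14.31 -38.39] turn [-8.06  0.02  0.03] | shift in final frame [  8.76  19.14 -36.21] F[ 0.93 -0.25 -0.36] w0.0418
```

Call:
{"api": "send_rows", "payload": {
  "steps": [
    [[0.5,0.2,-4.15,-0.9,0,0],[0.5,0.2,-4.15,-0.9,0,0],[0.5,0.2,-4.15,-0.9,0,0],[0.5,0.2,-4.15,-0.9,0,0],[0.5,0.2,-4.15,-0.9,0,0],[0.5,0.2,-4.15,-0.9,0,0],[0.5,0.2,-4.15,-0.9,0,0],[0.5,0.2,-4.15,-0.9,0,0]]
  ]
}}

```text
time: 1.48
position: [0.5888, -0.1593, 0.1757]
tool_rot: [0.486, 0.511, -0.487, 0.515]
ft_force: [1.0, 0.1, -0.3]
grip_width: 0.0008
```

```bash
python3 -c "
from h import *
plan([*toW(0,-.1),.10],PY)"
```

```text
t1.48 p[ 0.5888 -0.1593  0.1757] shift_cm [ 7.53  1.44 -9.02] turn [-0.49  0.05 -0.03] | shift in final frame [ 7.57  1.92 -8.9 ] F[ 0.99  0.11 -0.27] w0.0008
```

Call:
{"api": "send_rows", "payload": {
  "steps": [
    [[2.5,0.6,-3,-0.49,0.05,-0.03],[2.5,0.65,-3,0,0,0],[2.5,0.65,-2.9,0,0,0],[0,0,0,0,0,0]]
  ]
}}

```text
time: 1.82
position: [0.5999, -0.0563, 0.098]
tool_rot: [0.47, 0.529, -0.469, 0.528]
ft_force: [-0.9, 0.0, -0.2]
grip_width: 0.0005
```

```bash
python3 -c "
from h import *
plan([*toW(0,-.1),.074],PY)"
```

```text
t1.82 p[ 0.5999 -0.0563  0.098 ] shift_cm [ 2.4  -0.27  1.23] turn [ 0.13 -0.02 -0.  ] | shift in final frame [ 2.4  -0.25  1.23] F[-0.93  0.04 -0.15] w0.0005
```

Call:
{"api": "send_rows", "payload": {
  "steps": [
    [[1,-0.2,1.2,0.13,0,0],[0.9,0,0,0,0,0],[0,0,0,0,0,0],[0,0,0,0,0,0]]
  ]
}}

```text
time: 2.15
position: [0.5992, -0.0698, 0.076]
tool_rot: [0.473, 0.526, -0.473, 0.525]
ft_force: [0.4, -0.4, 0.2]
grip_width: 0.0004
```

```bash
python3 -c "
from h import *
plan([*toW(0,-.1),.073],PY)"
```

```text
t2.15 p[ 0.5992 -0.0698  0.076 ] shift_cm [ 0.3  -0.03 -0.11] turn [ 0.01 -0.02  0.02] | shift in final frame [ 0.3  -0.03 -0.11] F[ 0.39 -0.39  0.19] w0.0004
```

Call:
{"api": "send_rows", "payload": {
  "steps": [
    [[0.3,0,0,0,0,0],[0,0,0,0,0,0],[0,0,0,0,0,0]]
  ]
}}

```text
time: 2.4
position: [0.6, -0.0726, 0.0748]
tool_rot: [0.476, 0.525, -0.474, 0.524]
ft_force: [-0.6, 2.1, 1.5]
grip_width: 0.0003
```

```bash
python3 -c "
from h import *
plan([*toW(0,-.085),.073],PY)"
```

```text
t2.40 p[ 0.6    -0.0726  0.0748] shift_cm [ 0.18 -0.09 -1.89] turn [-0.05 -0.03 -0.01] | shift in final frame [ 0.18 -0.08 -1.89] F[-0.61  2.06  1.47] w0.0003
```

Call:
{"api": "send_rows", "payload": {
  "steps": [
    [[0.2,0,0,0,0,0],[0,0,0,0,0,0],[0,0,0,0,0,0]]
  ]
}}

```text
time: 2.65
position: [0.6005, -0.0733, 0.0746]
tool_rot: [0.477, 0.524, -0.474, 0.524]
ft_force: [0.2, 1.7, 2.5]
grip_width: 0.0005
```

```bash
python3 -c "
from h import *
plan([*toW(0,-.085),.073],PY)"
```

```text
t2.65 p[ 0.6005 -0.0733  0.0746] shift_cm [ 0.16 -0.14 -1.97] turn [-0.06 -0.02 -0.03] | shift in final frame [ 0.16 -0.12 -1.97] F[0.15 1.69 2.52] w0.0005
```

Call:
{"api": "send_rows", "payload": {
  "steps": [
    [[0.2,0,0,0,0,0],[0.2,0,0,0,0,0]]
  ]
}}

```text
time: 2.82
position: [0.6006, -0.0734, 0.0717]
tool_rot: [0.477, 0.523, -0.474, 0.524]
ft_force: [-2.3, 1.9, 7.9]
grip_width: 0.0003
```

```bash
python3 -c "
from h import *
plan([*toW(0,-.085),.073],PY)"
```

```text
t2.82 p[ 0.6006 -0.0734  0.0717] shift_cm [-0.13 -0.15 -1.98] turn [-0.06 -0.02 -0.04] | shift in final frame [-0.13 -0.14 -1.98] F[-2.35  1.86  7.87] w0.0003
```

Call:
{"api": "send_rows", "payload": {
  "steps": [
    [[-0.6,0,0,0,0,0],[0,-0.1,-2,0,0,0],[0.2,0,0,0,0,0],[0.2,0,0,0,0,0],[0.2,0,0,0,0,0],[0.2,0,0,0,0,0]]
  ]
}}

```text
time: 3.32
position: [0.6002, -0.0555, 0.0711]
tool_rot: [0.477, 0.521, -0.473, 0.527]
ft_force: [-1.0, 1.5, 10.9]
grip_width: 0.0008
```

```bash
python3 -c "
from h import *
plan([*toW(0,-.06),.073],PY)"
```

```text
t3.32 p[ 0.6002 -0.0555  0.0711] shift_cm [-0.2  -0.29 -2.7 ] turn [-0.05  0.02 -0.08] | shift in final frame [-0.19 -0.28 -2.7 ] F[-0.99  1.49 10.92] w0.0008
```

Call:
{"api": "send_rows", "payload": {
  "steps": [
    [[-0.6,0,0,0,0,0],[0,-0.2,-2,0,0,0],[0.2,0,0,0,0,0],[0.2,0,0,0,0,0],[0.1,0,0,0,0,0],[0,0,0,0,0,0]]
  ]
}}

```text
time: 3.82
position: [0.5985, -0.0388, 0.0728]
tool_rot: [0.478, 0.519, -0.473, 0.527]
ft_force: [-1.9, 2.5, 6.7]
grip_width: 0.0005
```

```bash
python3 -c "
from h import *
plan([*toW(0,-.04),.073],PY);print(toL(get_obs()['position']))"
```

```text
t3.82 p[ 0.5985 -0.0388  0.0728] shift_cm [-0.04 -0.31 -3.01] turn [-0.07  0.04 -0.12] | shift in final frame [-0.02 -0.29 -3.01] F[-1.9  2.5  6.7] w0.0005
[ 0.00291635 -0.07014382]
```

Call:
{"api": "send_rows", "payload": {
  "steps": [
    [[-0.5,0,0,0,0,0],[0,-0.2,-2.2,0,0.05,-0.1],[0.2,0,0,0,0,0],[0.2,0,0,0,0,0],[0.1,0,0,0,0,0],[0,0,0,0,0,0]]
  ]
}}

```text
time: 4.32
position: [0.5962, -0.0203, 0.0733]
tool_rot: [0.478, 0.522, -0.475, 0.523]
ft_force: [-0.4, 3.0, 6.5]
grip_width: 0.0005
```

```bash
python3 -c "
from h import *
plan([*toW(0,-.04),.073],PY);print(toL(get_obs()['position']))"
```

```text
t4.32 p[ 0.5962 -0.0203  0.0733] shift_cm [ 0.03 -0.26 -1.15] turn [-0.11 -0.01 -0.03] | shift in final frame [ 0.03 -0.25 -1.15] F[-0.44  3.02  6.53] w0.0005
[ 0.00249533 -0.05152048]
```

Call:
{"api": "send_rows", "payload": {
  "steps": [
    [[-0.5,0,0,0,0,0],[0,-0.2,-2.2,-0.1,0,0],[0.2,0,0,0,0,0],[0.2,0,0,0,0,0],[0.1,0,0,0,0,0],[0,0,0,0,0,0]]
  ]
}}

```text
time: 4.82
position: [0.5939, -0.0016, 0.0742]
tool_rot: [0.476, 0.523, -0.473, 0.525]
ft_force: [-1.3, 3.1, 6.3]
grip_width: 0.0005
```

```bash
python3 -c "
from h import *
plan([*toW(0,-.04),.073],PY);print(toL(get_obs()['position']))"
```

```text
t4.82 p[ 0.5939 -0.0016  0.0742] shift_cm [ 0.12 -0.21  0.73] turn [-0.05 -0.01 -0.06] | shift in final frame [ 0.12 -0.21  0.73] F[-1.25  3.14  6.29] w0.0005
[ 0.0021038  -0.03272603]
```

Call:
{"api": "send_rows", "payload": {
  "steps": [
    [[-0.5,0,0,0,0,0],[0,-0.2,-2.0,-0.05,0,-0.05],[0.2,0,0,0,0,0],[0.2,0,0,0,0,0],[0.1,0,0,0,0,0],[0,0,0,0,0,0]]
  ]
}}

```text
time: 5.32
position: [0.5909, 0.0153, 0.0747]
tool_rot: [0.475, 0.524, -0.474, 0.524]
ft_force: [-0.0, 3.1, 4.6]
grip_width: 0.0008
```

```bash
python3 -c "
from h import *
plan([*toW(0,-.04),.073],PY);print(toL(get_obs()['position']))"
```

```text
t5.32 p[0.5909 0.0153 0.0747] shift_cm [ 0.17 -0.08  2.44] turn [-0.04 -0.01 -0.01] | shift in final frame [ 0.17 -0.09  2.44] F[-0.05  3.15  4.6 ] w0.0008
[ 0.00088003 -0.01559108]
```

Call:
{"api": "send_rows", "payload": {
  "steps": [
    [[-0.4,0,0,0,0,0],[0,-0.05,-2.0,0,0,0],[0.2,0,0,0,0,0],[0.2,0,0,0,0,0],[0.1,0,0,0,0,0],[0,0,0,0,0,0]]
  ]
}}

```text
time: 5.82
position: [0.5898, 0.0322, 0.0747]
tool_rot: [0.476, 0.523, -0.475, 0.524]
ft_force: [-1.2, 3.0, 5.4]
grip_width: 0.0003
```

```bash
python3 -c "
from h import *
plan([*toW(0,-.04),.073],PY);print(toL(get_obs()['position']))"
```

```text
t5.82 p[0.5898 0.0322 0.0747] shift_cm [ 0.17 -0.13  4.13] turn [-0.07  0.   -0.03] | shift in final frame [ 0.17 -0.16  4.13] F[-1.17  3.02  5.38] w0.0003
[0.00156621 0.00129766]
```

Call:
{"api": "send_rows", "payload": {
  "steps": [
    [[-0.4,0,0,0,0,0],[0,-0.1,-2.0,-0.05,0,0],[0.2,0,0,0,0,0],[0.2,0,0,0,0,0],[0.1,0,0,0,0,0],[0,0,0,0,0,0]]
  ]
}}

```text
time: 6.32
position: [0.5883, 0.049, 0.0747]
tool_rot: [0.476, 0.523, -0.474, 0.525]
ft_force: [-1.1, 2.4, 5.0]
grip_width: 0.0
```

```bash
python3 -c "
from h import *
plan([*toW(0,-.04),.073],PY);print(toL(get_obs()['position']))"
```

```text
t6.32 p[0.5883 0.049  0.0747] shift_cm [ 0.17 -0.15  5.82] turn [-0.05  0.01 -0.04] | shift in final frame [ 0.17 -0.18  5.82] F[-1.08  2.36  5.04] w0.0000
[0.00176813 0.01821692]
```

Call:
{"api": "send_rows", "payload": {
  "steps": [
    [[-0.4,0,0,0,0,0],[0,-0.1,-2.0,-0.05,0,0],[0.2,0,0,0,0,0],[0.2,0,0,0,0,0],[0.1,0,0,0,0,0],[0,0,0,0,0,0]]
  ]
}}

```text
time: 6.82
position: [0.5868, 0.0655, 0.0743]
tool_rot: [0.475, 0.523, -0.473, 0.526]
ft_force: [-1.3, 3.3, 5.0]
grip_width: 0.0001
```

```bash
python3 -c "
from h import *
plan([*toW(0,-.04),.073],PY);print(toL(get_obs()['position']))"
```

```text
t6.82 p[0.5868 0.0655 0.0743] shift_cm [ 0.14 -0.18  7.48] turn [-0.03  0.02 -0.05] | shift in final frame [ 0.13 -0.2   7.48] F[-1.35  3.32  4.98] w0.0001
[0.00198141 0.0348299 ]
```

Call:
{"api": "send_rows", "payload": {
  "steps": [
    [[-0.5,0,0,0,0,0],[0,-0.15,-2.0,0,0,-0.05],[0.2,0,0,0,0,0],[0.2,0,0,0,0,0],[0.1,0,0,0,0,0],[0,0,0,0,0,0]]
  ]
}}

```text
time: 7.32
position: [0.5846, 0.0814, 0.0746]
tool_rot: [0.474, 0.523, -0.475, 0.526]
ft_force: [0.7, 1.3, 1.7]
grip_width: 0.0006
```

```bash
python3 -c "
from h import *
plan([*toW(0,-.04),.073],PY);print(toL(get_obs()['position']))"
```

```text
t7.32 p[0.5846 0.0814 0.0746] shift_cm [ 0.2  -0.1   9.08] turn [-0.05  0.04 -0.01] | shift in final frame [ 0.16 -0.15  9.08] F[0.68 1.25 1.69] w0.0006
[0.00147003 0.05084663]
```

Call:
{"api": "send_rows", "payload": {
  "steps": [
    [[0.2,0,0,0,0,0],[0.1,0,0,0,0,0],[0,0,0,0,0,0]]
  ]
}}

```text
time: 7.57
position: [0.5847, 0.0813, 0.0733]
tool_rot: [0.475, 0.522, -0.476, 0.525]
ft_force: [-1.3, 1.5, 6.7]
grip_width: 0.0009
```

```bash
python3 -c "
from h import *
plan([*toW(0,-.04),.073],PY);print(toL(get_obs()['position']))"
```

```text
t7.57 p[0.5847 0.0813 0.0733] shift_cm [ 0.06 -0.09  9.07] turn [-0.07  0.03 -0.01] | shift in final frame [ 0.03 -0.16  9.07] F[-1.3   1.45  6.7 ] w0.0009
[0.00156073 0.05073929]
```

```bash
cat > m.py <<'E'
from h import *
A=[]
for i in range(6):
    o=get_obs();A.append([*toL(o["position"]),o["position"][2],*o["ft_force"]]);camera("wrist")
A=np.array(A);m=A.mean(0);print("t%.2f L %.4f %.4f z %.5f(%.5f) F %s sd %s comp %.3f"%(o["time"],m[0],m[1],m[2],A[:,2].std(),m[3:].round(2),A[:,5].std().round(2),(.0760-m[2])*1000/m[5]))
open("log.txt","a").write(" ".join("%.5f"%v for v in m)+"\n")
plan([*toW(0,.02),.073],PY)
E
python3 m.py
```

```text
t7.82 L 0.0015 0.0507 z 0.07338(0.00003) F [-1.81  2.1   6.77] sd 0.16 comp 0.387
t7.87 p[0.5847 0.0813 0.0734] shift_cm [ 0.04 -0.13  3.08] turn [-0.07  0.03 -0.01] | shift in final frame [ 0.04 -0.15  3.08] F[-2.14  2.98  7.83] w0.0008
```

Call:
{"api": "send_rows", "payload": {
  "steps": [
    [[-0.5,0,0,0,0,0],[0,-0.15,-2.3,-0.05,0,0],[0.2,0,0,0,0,0],[0.2,0,0,0,0,0],[0.15,0,0,0,0,0],[0.1,0,0,0,0,0],[0,0,0,0,0,0]]
  ]
}}

```text
time: 8.45
position: [0.5827, 0.1018, 0.0732]
tool_rot: [0.475, 0.522, -0.474, 0.526]
ft_force: [-0.9, 2.1, 5.3]
grip_width: 0.0003
```

```bash
python3 m.py
```

```text
t8.70 L 0.0017 0.0713 z 0.07337(0.00007) F [-1.43  2.36  4.75] sd 0.34 comp 0.554
t8.75 p[0.5828 0.1018 0.0734] shift_cm [ 0.06 -0.15  5.13] turn [-0.04  0.04 -0.04] | shift in final frame [ 0.04 -0.17  5.13] F[-1.37  2.32  5.49] w0.0003
```

Call:
{"api": "send_rows", "payload": {
  "steps": [
    [[-0.5,0,0,0,0,0],[0,-0.1,2.6,0,0,-0.05],[0.2,0,0,0,0,0],[0.2,0,0,0,0,0],[0.15,0,0,0,0,0],[0.1,0,0,0,0,0],[0,0,0,0,0,0]]
  ]
}}

```text
time: 9.33
position: [0.5855, 0.0728, 0.0737]
tool_rot: [0.474, 0.522, -0.476, 0.526]
ft_force: [-1.0, -0.9, 6.6]
grip_width: 0.0006
```

```bash
python3 m.py
```

```text
t9.58 L 0.0015 0.0422 z 0.07379(0.00004) F [-1.18 -0.59  6.01] sd 0.47 comp 0.368
t9.63 p[0.5855 0.0728 0.0738] shift_cm [ 0.09 -0.14  2.22] turn [-0.04  0.06 -0.01] | shift in final frame [ 0.08 -0.15  2.22] F[-1.6  -1.18  6.35] w0.0001
```

Call:
{"api": "send_rows", "payload": {
  "steps": [
    [[-0.5,0,0,0,0,0],[0,-0.1,0.7,0,0.05,0],[0.2,0,0,0,0,0],[0.2,0,0,0,0,0],[0.15,0,0,0,0,0],[0.1,0,0,0,0,0],[0,0,0,0,0,0]]
  ]
}}

```text
time: 10.22
position: [0.5853, 0.066, 0.0738]
tool_rot: [0.474, 0.524, -0.474, 0.525]
ft_force: [-1.4, -0.2, 6.5]
grip_width: 0.0004
```

```bash
python3 m.py
```

```text
t10.47 L 0.0005 0.0354 z 0.07381(0.00004) F [-1.58  0.1   7.21] sd 0.68 comp 0.304
t10.52 p[0.5852 0.066  0.0738] shift_cm [ 0.08 -0.05  1.54] turn [-0.03  0.01 -0.01] | shift in final frame [ 0.08 -0.05  1.54] F[-0.99  0.25  7.22] w0.0005
```

Now a firm-region reference at ~0.02, then the other edge.

Call:
{"api": "send_rows", "payload": {
  "steps": [
    [[-0.5,0,0,0,0,0],[0,-0.05,1.5,0,0,0],[0.2,0,0,0,0,0],[0.2,0,0,0,0,0],[0.15,0,0,0,0,0],[0.1,0,0,0,0,0],[0,0,0,0,0,0]]
  ]
}}

```text
time: 11.1
position: [0.5862, 0.0515, 0.0745]
tool_rot: [0.474, 0.524, -0.474, 0.525]
ft_force: [-2.1, -1.5, 6.3]
grip_width: 0.0005
```

```bash
python3 m.py
```

```text
t11.35 L -0.0001 0.0209 z 0.07439(0.00007) F [-1.83 -1.29  7.65] sd 0.78 comp 0.210
t11.40 p[0.5862 0.0515 0.0744] shift_cm [0.14 0.01 0.09] turn [-0.02  0.02 -0.01] | shift in final frame [0.14 0.01 0.09] F[-1.06 -0.85  7.51] w0.0003
```

Call:
{"api": "send_rows", "payload": {
  "steps": [
    [[-0.5,0,0,0,0,0],[0,-0.1,2.0,0,0,0],[0.2,0,0,0,0,0],[0.2,0,0,0,0,0],[0.15,0,0,0,0,0],[0.1,0,0,0,0,0],[0,0,0,0,0,0]]
  ]
}}

```text
time: 11.98
position: [0.5869, 0.0332, 0.0745]
tool_rot: [0.472, 0.525, -0.474, 0.527]
ft_force: [-2.1, -2.5, 6.0]
grip_width: 0.0004
```

```bash
python3 m.py
```

```text
t12.23 L -0.0013 0.0026 z 0.07445(0.00005) F [-1.36 -2.41  6.42] sd 0.6 comp 0.241
t12.28 p[0.5869 0.0332 0.0744] shift_cm [ 0.14  0.13 -1.74] turn [ 0.02  0.03 -0.  ] | shift in final frame [ 0.14  0.13 -1.74] F[-1.74 -3.06  6.78] w0.0006
```

Call:
{"api": "send_rows", "payload": {
  "steps": [
    [[-0.5,0,0,0,0,0],[0,-0.1,2.4,0,0,0],[0.2,0,0,0,0,0],[0.2,0,0,0,0,0],[0.15,0,0,0,0,0],[0.1,0,0,0,0,0],[0,0,0,0,0,0]]
  ]
}}

```text
time: 12.87
position: [0.5881, 0.0117, 0.0745]
tool_rot: [0.47, 0.526, -0.473, 0.528]
ft_force: [-1.5, -2.7, 6.1]
grip_width: 0.0001
```

```bash
python3 m.py
```

```text
t13.12 L -0.0023 -0.0189 z 0.07454(0.00004) F [-1.39 -2.56  6.32] sd 0.41 comp 0.231
t13.17 p[0.5881 0.0116 0.0745] shift_cm [ 0.13  0.25 -3.89] turn [0.06 0.05 0.  ] | shift in final frame [ 0.15  0.23 -3.89] F[-1.02 -2.64  7.09] w0.0002
```

Call:
{"api": "send_rows", "payload": {
  "steps": [
    [[-0.5,0,0,0,0,0],[0,0.1,1.3,0.06,0.05,0],[0.2,0,0,0,0,0],[0.2,0,0,0,0,0],[0.15,0,0,0,0,0],[0.1,0,0,0,0,0],[0,0,0,0,0,0]]
  ]
}}

```text
time: 13.75
position: [0.5905, 0.0, 0.0741]
tool_rot: [0.474, 0.526, -0.473, 0.524]
ft_force: [-2.0, -1.4, 8.4]
grip_width: 0.0006
```

```bash
python3 m.py
```

```text
t14.00 L -0.0011 -0.0307 z 0.07411(0.00003) F [-1.46 -0.44  7.52] sd 0.63 comp 0.251
t14.05 p[0.5905 0.     0.0741] shift_cm [ 0.12  0.12 -5.07] turn [ 0.01 -0.02  0.01] | shift in final frame [ 0.11  0.11 -5.07] F[-1.2  -0.26  6.77] w0.0003
```

Call:
{"api": "send_rows", "payload": {
  "steps": [
    [[-0.5,0,0,0,0,0],[0,0.1,0.8,0,0,0],[0.2,0,0,0,0,0],[0.2,0,0,0,0,0],[0.15,0,0,0,0,0],[0.1,0,0,0,0,0],[0,0,0,0,0,0]]
  ]
}}

```text
time: 14.63
position: [0.5923, -0.0081, 0.0732]
tool_rot: [0.474, 0.526, -0.473, 0.524]
ft_force: [-2.3, 0.8, 8.5]
grip_width: 0.0002
```

```bash
python3 m.py
```

```text
t14.88 L -0.0001 -0.0390 z 0.07330(0.00005) F [-1.52  0.58  7.85] sd 0.55 comp 0.344
t14.93 p[ 0.5923 -0.0081  0.0733] shift_cm [ 0.05  0.01 -5.9 ] turn [ 0.   -0.03  0.01] | shift in final frame [ 0.03  0.01 -5.9 ] F[-1.06  0.55  7.74] w0.0003
```

Call:
{"api": "send_rows", "payload": {
  "steps": [
    [[-0.5,0,0,0,0,0],[0,0.1,0.8,0,0,0],[0.2,0,0,0,0,0],[0.2,0,0,0,0,0],[0.15,0,0,0,0,0],[0.1,0,0,0,0,0],[0,0,0,0,0,0]]
  ]
}}

```text
time: 15.52
position: [0.5943, -0.0163, 0.0727]
tool_rot: [0.474, 0.527, -0.473, 0.523]
ft_force: [-1.4, 0.2, 9.9]
grip_width: 0.0008
```

```bash
python3 m.py
```

```text
t15.77 L 0.0010 -0.0474 z 0.07276(0.00005) F [-2.08  0.44  9.56] sd 0.41 comp 0.339
t15.82 p[ 0.5943 -0.0164  0.0728] shift_cm [ 0.01 -0.11 -6.74] turn [-0.01 -0.05  0.02] | shift in final frame [-0.02 -0.1  -6.74] F[-1.84  0.86  9.21] w0.0006
```

Call:
{"api": "send_rows", "payload": {
  "steps": [
    [[-0.5,0,0,0,0,0],[0,0.1,1.2,0,0,0],[0.2,0,0,0,0,0],[0.2,0,0,0,0,0],[0.15,0,0,0,0,0],[0.1,0,0,0,0,0],[0,0,0,0,0,0]]
  ]
}}

```text
time: 16.4
position: [0.5969, -0.0291, 0.0718]
tool_rot: [0.476, 0.527, -0.473, 0.522]
ft_force: [-2.0, 0.8, 10.1]
grip_width: 0.0003
```

```bash
python3 m.py
```

```text
t16.65 L 0.0022 -0.0604 z 0.07195(0.00007) F [-2.04  1.3   9.91] sd 0.31 comp 0.409
t16.70 p[ 0.5968 -0.0292  0.072 ] shift_cm [-0.05 -0.25 -8.04] turn [-0.03 -0.07  0.02] | shift in final frame [-0.1  -0.22 -8.04] F[-2.51  0.94  9.67] w0.0004
```

```bash
python3 - <<'E'
import numpy as np
from scipy.optimize import least_squares
A=np.loadtxt("log.txt")
D=[(r[1],r[2]*1e3,r[5],1) for r in A]+[(-.105,71.7,7.9,.5),(-.087,71.1,10.9,.5),(-.0701,72.8,6.7,.5),(-.0515,73.3,6.5,.5),(-.0327,74.2,6.3,.5),(-.0156,74.7,4.6,.5),(.0013,74.7,5.4,.5),(.0182,74.7,5.0,.5),(.0348,74.3,5.0,.5)]
D=np.array(D);y,z,F,w=D.T;y=y*1e3
for mode in("c","k"):
  def mod(p):
    s=np.clip((np.abs(y-p[0])-p[1])/25,0,1)
    if mode=="c": c=p[2]+(p[3]-p[2])*s
    else: c=1/(1/p[2]+(1/p[3]-1/p[2])*s)
    return c*F
  f=lambda p:np.r_[(p[4]-z-mod(p))*w/np.maximum(.2,mod(p)/F*.6),(p[4]-76)/.5]
  best=min((least_squares(f,[c0,h,.2,.6,76],loss="soft_l1") for c0 in(-10,0,10) for h in(18,24,30)),key=lambda r:r.cost)
  J=np.linalg.inv(best.jac.T@best.jac)
  print(mode,best.x.round(2),best.cost.round(2),np.sqrt(np.diag(J)).round(2));
  for a,b,c in zip(y,(best.x[4]-z)/F,best.fun): print("%.0f %.2f %.2f"%(a,b,c),end="; ")
  print()
E
```

```text
c [-0.44 28.47  0.19  0.4  75.7 ] 5.44 [1.86 2.52 0.06 0.05 0.4 ]
51 0.34 -1.19; 71 0.49 1.74; 42 0.32 0.20; 35 0.26 0.28; 21 0.17 -0.81; 3 0.20 0.08; -19 0.18 -0.28; -31 0.21 0.14; -39 0.31 1.13; -47 0.31 -1.84; -60 0.38 -0.99; -105 0.51 1.70; -87 0.42 0.44; -70 0.43 0.42; -52 0.37 -0.18; -33 0.24 0.22; -16 0.22 0.29; 1 0.19 -0.09; 18 0.20 0.10; 35 0.28 0.39; 
k [-2.7  25.69  0.21  0.41 75.8 ] 5.86 [1.75 2.52 0.06 0.05 0.36]
51 0.36 -1.50; 71 0.51 1.91; 42 0.34 -0.06; 35 0.28 -0.04; 21 0.18 -0.95; 3 0.21 0.04; -19 0.20 -0.31; -31 0.23 0.20; -39 0.32 2.12; -47 0.32 -0.80; -60 0.39 -0.96; -105 0.52 1.70; -87 0.43 0.41; -70 0.45 0.48; -52 0.39 0.01; -33 0.25 0.40; -16 0.24 0.35; 1 0.20 -0.07; 18 0.22 0.14; 35 0.30 0.34;
```

Call:
{"api": "send_rows", "payload": {
  "steps": [
    [[-4,0,0,0,0,0],[-4,-0.8,-4,0,0,0],[-4,-0.8,-4,0,0,0],[-1.5,-0.8,-4,0,0,0],[0,-0.8,-4,0,0,0],[0,-0.8,-4,0,0,0],[0,-0.8,-4,0,0,0],[0,-0.8,-4,0,0,0]]
  ],
  "gripper": 0
}}

```text
time: 17.37
position: [0.5232, 0.2236, 0.1903]
tool_rot: [0.479, 0.523, -0.479, 0.517]
ft_force: [1.0, 0.5, 0.5]
grip_width: 0.0461
```

```bash
python3 -c "
from h import *
plan([.491,.378,.20],.031);print(get_obs()['q'])"
```

```text
t17.37 p[0.5232 0.2236 0.1903] shift_cm [ -0.85  -1.94 -15.66] turn [ 0.49 -0.06  0.06] | shift in final frame [ -0.97  -2.74 -15.53] F[0.96 0.52 0.47] w0.0461
[0.20340607 0.4936327  1.60624859 0.00871248 1.04697099 0.11663399]
```

Call:
{"api": "send_rows", "payload": {
  "steps": [
    [[-0.5,-0.7,-3.3,0.49,-0.06,0.06],[-0.5,-0.7,-3.3,0,0,0],[-0.5,-0.7,-3.3,0,0,0],[0,-0.3,-3,0,0,0],[0,0,0,0,0,0],[0,0,0,0,0,0]]
  ]
}}

```text
time: 17.87
position: [0.4851, 0.3636, 0.2006]
tool_rot: [0.488, 0.511, -0.493, 0.508]
ft_force: [0.2, -0.7, -0.5]
grip_width: 0.0832
```

```bash
python3 -c "
from h import *
plan([.491,.378,.20],.031)
o,p,r=st()
for n in['wrist','top']:
  P,d=camera(n);cv2.imwrite(f'pics/{n}1.png',P[:,:,::-1]);np.save(f'pics/{n}1.npy',d)
np.savez('pics/w1.npz',p=p,q=o['tool_rot'])"
```

```text
t17.87 p[0.4851 0.3636 0.2006] shift_cm [ 0.05  0.64 -1.42] turn [0.07 0.01 0.08] | shift in final frame [ 0.06  0.63 -1.42] F[ 0.24 -0.72 -0.48] w0.0832
```

View pics/wrist1.png

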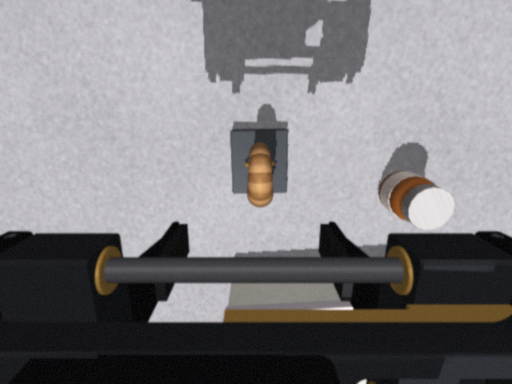

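```bash
python3 -c "
import cv2
p=cv2.imread('pics/wrist1.png');cv2.imwrite('pics/c4.png',cv2.resize(p[110:220,210:310],None,fx=5.4,fy=5.4,interpolation=cv2.INTER_CUBIC))"
```

```text
(no output)
```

View pics/c4.png

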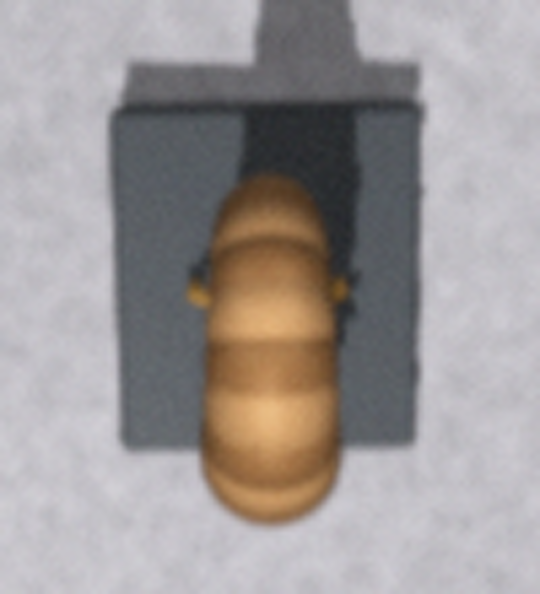

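```bash
cat >> h.py <<'E'
def wcam(p,q):
    c=camera_params("wrist");T=c["T_tool_cam"];r=R.from_quat(q)
    return dict(intrinsics=c["intrinsics"],position=p+r.apply(T[:3,3]),attitude=(r*R.from_matrix(T[:3,:3])).as_quat())
def fitrect(W,loc):
    from scipy.optimize import least_squares
    loc=np.array(loc);f=lambda p:(loc@np.array([[np.cos(p[2]),np.sin(p[2])],[-np.sin(p[2]),np.cos(p[2])]])+p[:2]-W).ravel()
    r=least_squares(f,[*W.mean(0),0]);return r.x,(r.fun.reshape(-1,2)*1000).round(1).tolist()
E
python3 -c "
from h import *
a=np.load('pics/w1.npz');c=wcam(a['p'],a['q']);print(c['position'])
W=np.array([ray(0,u/5.4+210-.4,v/5.4+110-.4,.02,c)[:2] for u,v in [(113,110),(416,104),(414,446),(122,448)]])
print(W,fitrect(W,[(-.035,.04),(.035,.04),(.035,-.04),(-.035,-.04)]))
# shell crest width: left/right edges at row 430 , z~.07-.08
for v,z in((300,.095),(430,.09)):
  print([ray(0,u/5.4+210-.4,v/5.4+110-.4,z,c)[:2].round(4) for u in((208,333) if v==300 else (202,340))])
o=get_obs();print(R.from_quat(a['q']).as_matrix().round(3))"

```

```text
[0.48370667 0.44027735 0.3628574 ]
[[0.45433448 0.41465471]
 [0.52157835 0.41854401]
 [0.52679027 0.33944453]
 [0.45759482 0.33616479]] (array([0.49007448, 0.37720201, 0.05318613]), [[-1.3, 0.6], [1.3, 0.5], [0.4, -0.3], [-0.3, -0.8]])
[array([0.4784, 0.3874]), array([0.5008, 0.3883])]
[array([0.4779, 0.3616]), array([0.5039, 0.3626])]
[[-0.008  0.999  0.038]
 [-0.002  0.038 -0.999]
 [-1.    -0.008  0.001]]
```

```bash
python3 -c "
from h import *
plan([.4905,.3775,.057],.044)"
```

```text
t17.97 p[0.4854 0.3624 0.2006] shift_cm [14.35  0.69 -1.51] turn [-0.08  0.01  0.09] | shift in final frame [14.36  0.57 -1.49] F[-0.05 -0.7  -1.2 ] w0.0859
```

Call:
{"api": "send_rows", "payload": {
  "steps": [
    [[2,0.3,-0.75,-0.08,0,0.09],[2.5,0.3,-0.75,0,0,0],[0,0,0,0,0,0]]
  ]
}}

```text
time: 18.22
position: [0.4933, 0.3737, 0.1549]
tool_rot: [0.49, 0.508, -0.49, 0.511]
ft_force: [-1.1, 0.1, -0.5]
grip_width: 0.0869
```

```bash
python3 -c "
from h import *
plan([.4905,.3775,.057],.044)"
```

```text
t18.22 p[0.4933 0.3737 0.1549] shift_cm [ 9.79 -0.29 -0.41] turn [-0.05  0.02 -0.03] | shift in final frame [ 9.79 -0.26 -0.39] F[-1.11  0.14 -0.47] w0.0869
```

Call:
{"api": "send_rows", "payload": {
  "steps": [
    [[2.5,-0.25,-0.4,-0.05,0,-0.03],[2.5,0,0,0,0,0],[2.5,0,0,0,0,0],[1.8,0,0,0,0,0],[0,0,0,0,0,0]]
  ]
}}

```text
time: 18.63
position: [0.4957, 0.3702, 0.062]
tool_rot: [0.491, 0.507, -0.492, 0.51]
ft_force: [-0.2, -0.7, -0.2]
grip_width: 0.0872
```

```bash
python3 -c "
from h import *
plan([.4905,.3775,.057],.044)"
```

```text
t18.63 p[0.4957 0.3702 0.062 ] shift_cm [ 0.5  -0.49 -0.75] turn [-0.08  0.04 -0.02] | shift in final frame [ 0.5  -0.49 -0.76] F[-0.15 -0.69 -0.17] w0.0872
```

Call:
{"api": "send_rows", "payload": {
  "steps": [
    [[0.5,-0.6,-0.9,-0.08,0.04,0],[0,0,0,0,0,0],[0,0,0,0,0,0]]
  ]
}}

```text
time: 18.88
position: [0.4909, 0.3771, 0.0588]
tool_rot: [0.491, 0.51, -0.489, 0.51]
ft_force: [0.3, 0.4, 0.2]
grip_width: 0.0874
```

```bash
python3 -c "
from h import *
plan([.4905,.3775,.057],.044)"
```

```text
t18.88 p[0.4909 0.3771 0.0588] shift_cm [ 0.18 -0.04 -0.04] turn [-0.03 -0.01 -0.02] | shift in final frame [ 0.18 -0.04 -0.04] F[0.25 0.44 0.21] w0.0874
```

Call:
{"api": "send_rows", "payload": {
  "steps": [
    [[0.15,0,0,0,0,0],[0,0,0,0,0,0],[0,0,0,0,0,0],[0,0,0,0,0,0],[0,0,0,0,0,0],[0,0,0,0,0,0],[0,0,0,0,0,0],[0,0,0,0,0,0]]
  ],
  "gripper": 1,
  "force": 45
}}

```text
time: 19.55
position: [0.4938, 0.3789, 0.063]
tool_rot: [0.494, 0.509, -0.486, 0.512]
ft_force: [0.2, 1.3, 0.5]
grip_width: 0.0413
```

```bash
python3 -c "
from h import *
plan([.4905,.3775,.057],.044)"
```

```text
t19.55 p[0.4938 0.3789 0.063 ] shift_cm [ 0.59 -0.34  0.13] turn [-0.02 -0.04 -0.11] | shift in final frame [ 0.6  -0.33  0.12] F[0.23 1.3  0.53] w0.0413
```

Call:
{"api": "send_rows", "payload": {
  "steps": [
    [[0.6,-0.33,0.12,0,0,-0.1],[0,0,0,0,0,0],[0,0,0,0,0,0],[0,0,0,0,0,0],[0,0,0,0,0,0]]
  ]
}}

```text
time: 19.97
position: [0.4902, 0.3775, 0.0563]
tool_rot: [0.49, 0.512, -0.488, 0.509]
ft_force: [-0.3, 0.1, 0.6]
grip_width: 0.0301
```

```bash
python3 -c "
from h import *
plan([.4905,.3775,.057],.044)"
```

```text
t19.97 p[0.4902 0.3775 0.0563] shift_cm [-0.07  0.03  0.01] turn [-0.02 -0.04  0.  ] | shift in final frame [-0.07  0.03  0.01] F[-0.32  0.06  0.56] w0.0301
```

Call:
{"api": "send_rows", "payload": {
  "steps": [
    [[-0.5,0,0,0,0,0],[-1.5,0,0,0,0,0],[-2,0,0,0,0,0],[-2.5,0,0,0,0,0],[-2.5,0,0,0,0,0],[-2.5,0,0,0,0,0],[-1,0,0,0,0,0],[0,0,0,0,0,0]]
  ]
}}

```text
time: 20.63
position: [0.4799, 0.3713, 0.1727]
tool_rot: [0.478, 0.516, -0.501, 0.505]
ft_force: [0.3, -0.2, -7.5]
grip_width: 0.0297
```

```bash
python3 -c "
from h import *
plan([*toW(0,-.002),.17],PY);o=get_obs();print(o['moment'].round(2),o['q'])"
```

```text
t20.63 p[0.4799 0.3713 0.1727] shift_cm [ 0.32  9.45 34.67] turn [-0.59  0.09  0.32] | shift in final frame [ 0.27  7.27 35.2 ] F[ 0.25 -0.22 -7.54] w0.0297
[ 0.01 -0.28  0.01] [0.47230721 0.57481218 1.50232259 0.00475134 1.09909854 0.42880582]
```

Call:
{"api": "send_rows", "payload": {
  "steps": [
    [[0,0.3,1.5,-0.2,0.05,0.2],[0,0.5,2.5,-0.2,0.05,0.12],[0,0.5,2.5,-0.2,0,0],[0,0.5,3,0,0,0],[0,0.5,3,0,0,0],[0,0.5,3,0,0,0],[0,0.5,3,0,0,0],[0,0.5,3,0,0,0]]
  ]
}}

```text
time: 21.3
position: [0.5272, 0.1581, 0.157]
tool_rot: [0.463, 0.535, -0.475, 0.522]
ft_force: [0.2, 0.6, -7.3]
grip_width: 0.0298
```

```bash
python3 -c "
from h import *
plan([*toW(0,-.002),.16],PY)"
```

```text
t21.30 p[0.5272 0.1581 0.157 ] shift_cm [-0.45  4.55 13.57] turn [ 0.15 -0.02  0.24] | shift in final frame [-0.3   4.77 13.5 ] F[ 0.21  0.6  -7.31] w0.0298
```

Call:
{"api": "send_rows", "payload": {
  "steps": [
    [[-0.3,0.7,2.5,0.15,0,0.24],[-0.2,0.8,2.5,0,0,0.03],[-0.2,0.8,2.3,0,0,0.03],[-0.1,0.8,2,0,0,0],[-0.1,0.6,1.5,0,0,0],[0,0.5,1,0,0,0],[0,0,0,0,0,0]]
  ]
}}

```text
time: 21.88
position: [0.5746, 0.0315, 0.1503]
tool_rot: [0.471, 0.528, -0.48, 0.518]
ft_force: [0.4, -0.1, -7.7]
grip_width: 0.03
```

```bash
python3 -c "
from h import *
plan([*toW(0,-.002),.145],PY)"
```

```text
t21.88 p[0.5746 0.0315 0.1503] shift_cm [0.5  1.38 0.41] turn [-0.09 -0.03  0.19] | shift in final frame [0.53 1.37 0.43] F[ 0.41 -0.07 -7.71] w0.0300
```

Call:
{"api": "send_rows", "payload": {
  "steps": [
    [[0,1.3,0.4,-0.09,-0.03,0.2],[0,0,0,0,0,0],[0,0,0,0,0,0]]
  ]
}}

```text
time: 22.13
position: [0.5857, 0.0303, 0.1463]
tool_rot: [0.473, 0.527, -0.474, 0.523]
ft_force: [-0.6, 0.4, -8.0]
grip_width: 0.0301
```

```bash
python3 -c "
from h import *
plan([*toW(0,-.002),.145],PY)
o,p,r=st()
for n in['wrist','top','scene']:
  P,d=camera(n);cv2.imwrite(f'pics/{n}2.png',P[:,:,::-1]);np.save(f'pics/{n}2.npy',d)
np.savez('pics/w2.npz',p=p,q=o['tool_rot'])
P=cv2.imread('pics/wrist2.png');cv2.imwrite('pics/w2b.png',cv2.resize(P,(800,600),interpolation=cv2.INTER_CUBIC))
P=cv2.imread('pics/scene2.png');cv2.imwrite('pics/s2b.png',cv2.resize(P[50:260,160:360],None,fx=2.8,fy=2.8,interpolation=cv2.INTER_CUBIC))"
```

```text
t22.13 p[0.5857 0.0303 0.1463] shift_cm [0.13 0.27 0.19] turn [ 0.01 -0.03  0.05] | shift in final frame [0.13 0.27 0.19] F[-0.61  0.36 -8.04] w0.0301
```

View pics/w2b.png

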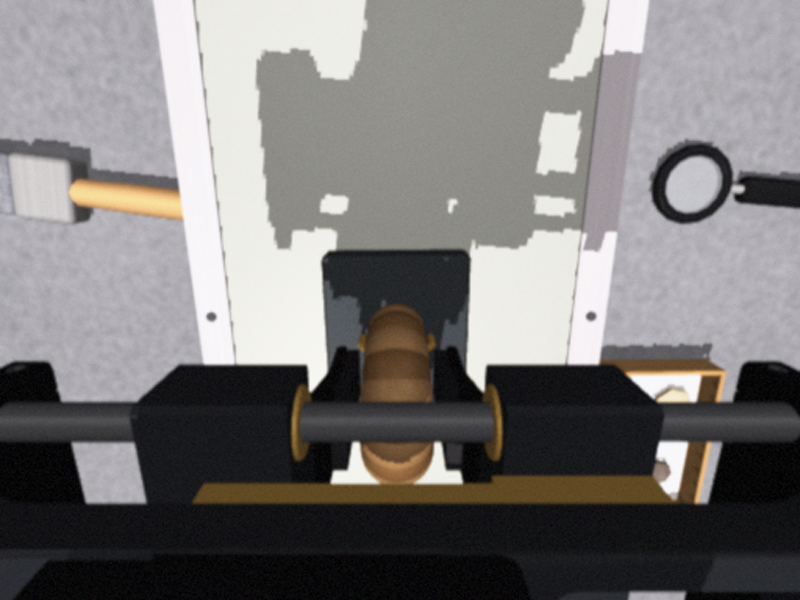

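View pics/s2b.png

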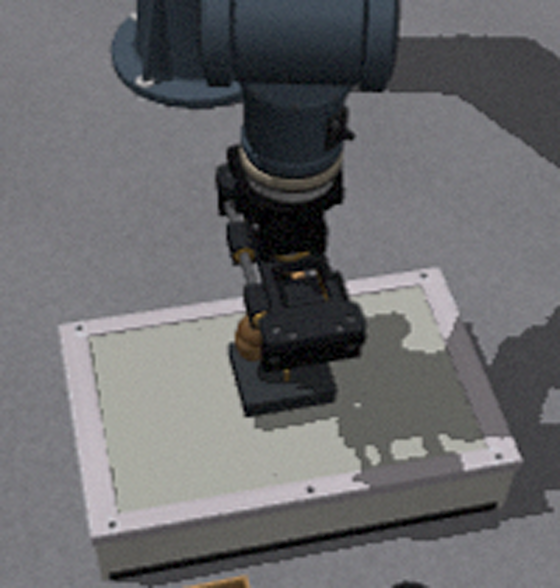

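```bash
python3 -c "
from h import *
a=np.load('pics/w2.npz');c=wcam(a['p'],a['q'])
f=lambda u,v,z:ray(0,u*.64,v*.64,z,c)
s=[f(211,317,.077),f(591,317,.077)];print(s,(s[0]+s[1])/2,toL((s[0]+s[1])/2), np.degrees(np.arctan2(*(s[1]-s[0])[[1,0]])),np.linalg.norm(s[1]-s[0]))
z=a['p'][2]-.0565+.02
e=[f(323,254,z),f(469,252,z)];print(e,[toL(q) for q in e],toL(a['p']),np.degrees(np.arctan2(*(e[1]-e[0])[[1,0]])),np.linalg.norm(e[1]-e[0]))
for (u,v),(u2,v2) in [((208,100),(233,360)),((604,100),(570,360))]: 
  g,h=f(u,v,.075),f(u2,v2,.075);print(toL(g),toL(h),np.degrees(np.arctan2(*(g-h)[:2]))*-1)
"

```

```text
[array([0.48233544, 0.01729998, 0.077     ]), array([0.69404659, 0.03975899, 0.077     ])] [0.58819101 0.02852949 0.077     ] [-0.00043212 -0.00213731] 6.055475500742816 0.21289908711098085
[array([0.54795508, 0.06617904, 0.10982758]), array([0.61478598, 0.07415563, 0.10982758])] [array([-0.03656295,  0.03946776]), array([0.03073441, 0.04049701])] [-0.0027245  -0.00012062] 6.806332111942911 0.06730523469683326
[-0.09581993  0.10982826] [-0.09807819 -0.02946268] 5.00128612021413
[0.09913614 0.10981528] [ 0.09809676 -0.02892983] 5.500902406739185
```

Call:
{"api": "send_rows", "payload": {
  "steps": [
    [[0.4,0.3,0.2,0,-0.03,0.06],[0.4,0,0,0,0,0],[0,0,0,0,0,0]]
  ]
}}

```text
time: 22.53
position: [0.5894, 0.0303, 0.1391]
tool_rot: [0.473, 0.525, -0.471, 0.527]
ft_force: [-0.5, 0.1, -6.8]
grip_width: 0.0296
```

```bash
python3 -c "
from h import *
plan([*toW(0,-.002),.133],PY)"
```

```text
t22.53 p[0.5894 0.0303 0.1391] shift_cm [ 0.61 -0.09  0.15] turn [ 0.04  0.01 -0.04] | shift in final frame [ 0.61 -0.09  0.15] F[-0.53  0.12 -6.83] w0.0296
```

Call:
{"api": "send_rows", "payload": {
  "steps": [
    [[0.2,-0.1,0.18,0.04,0.01,-0.04],[0.2,0,0,0,0,0],[0.1,0,0,0,0,0]]
  ]
}}

```text
time: 22.78
position: [0.5882, 0.0287, 0.1337]
tool_rot: [0.474, 0.525, -0.473, 0.525]
ft_force: [-0.9, -0.5, -8.1]
grip_width: 0.0297
```

```bash
python3 -c "
from h import *
plan([*toW(0,-.002),.131],PY)"
```

```text
t22.78 p[0.5882 0.0287 0.1337] shift_cm [0.27 0.04 0.01] turn [-0. -0.  0.] | shift in final frame [0.27 0.04 0.01] F[-0.88 -0.48 -8.09] w0.0297
```

Perfectly aligned; lower slowly.

Call:
{"api": "send_rows", "payload": {
  "steps": [
    [[0.1,0.03,0,0,0,0],[0.1,0,-0.02,0,0,0],[0.1,0,-0.02,0,0,0]]
  ]
}}

```text
time: 23.03
position: [0.5885, 0.0288, 0.1306]
tool_rot: [0.473, 0.525, -0.474, 0.525]
ft_force: [-1.6, -0.7, -1.4]
grip_width: 0.0297
```

```bash
python3 -c "
from h import *
plan([*toW(0,-.002),.131],PY)"
```

```text
t23.03 p[0.5885 0.0288 0.1306] shift_cm [-0.04  0.01  0.01] turn [-0. -0.  0.] | shift in final frame [-0.04  0.01  0.01] F[-1.59 -0.73 -1.41] w0.0297
```

Call:
{"api": "send_rows", "payload": {
  "steps": [
    [[0.06,0,0,0,0,0]]
  ]
}}

```text
time: 23.12
position: [0.5885, 0.0288, 0.1305]
tool_rot: [0.474, 0.525, -0.474, 0.525]
ft_force: [-2.2, -0.5, -1.3]
grip_width: 0.0299
```

```bash
python3 -c "
from h import *
plan([*toW(0,-.002),.131],PY)"
```

```text
t23.12 p[0.5885 0.0288 0.1305] shift_cm [-0.05  0.01  0.01] turn [-0.01 -0.    0.  ] | shift in final frame [-0.05  0.01  0.01] F[-2.25 -0.48 -1.26] w0.0299
```

Call:
{"api": "send_rows", "payload": {
  "steps": [
    [[0.03,0,0,0,0,0],[0,0,0,0,0,0],[0,0,0,0,0,0]]
  ],
  "gripper": 0
}}

```text
time: 23.37
position: [0.5919, 0.0283, 0.1334]
tool_rot: [0.475, 0.523, -0.472, 0.527]
ft_force: [-0.3, 0.7, 0.4]
grip_width: 0.0426
```

```bash
python3 -c "
from h import *
plan([*toW(0,-.002),.131],PY)"
```

```text
t23.37 p[0.5919 0.0283 0.1334] shift_cm [ 0.24 -0.33 -0.07] turn [-0.01  0.02 -0.08] | shift in final frame [ 0.24 -0.32 -0.07] F[-0.33  0.7   0.44] w0.0426
```

Call:
{"api": "send_rows", "payload": {
  "steps": [
    [[0,-0.35,0,0,0,-0.08],[0,0,0,0,0,0],[0,0,0,0,0,0],[0,0,0,0,0,0],[0,0,0,0,0,0]]
  ]
}}

```text
time: 23.78
position: [0.5911, 0.0276, 0.1361]
tool_rot: [0.475, 0.523, -0.473, 0.528]
ft_force: [-0.4, 0.8, -0.2]
grip_width: 0.0753
```

```bash
python3 -c "
from h import *
plan([*toW(0,-.002),.2],PY)"
```

```text
t23.78 p[0.5911 0.0276 0.1361] shift_cm [-6.39 -0.19 -0.11] turn [-0.01  0.03 -0.06] | shift in final frame [-6.39 -0.23 -0.13] F[-0.35  0.79 -0.24] w0.0753
```

Rise straight, then move aside along -y to look.

Call:
{"api": "send_rows", "payload": {
  "steps": [
    [[-1.5,-0.2,-0.1,0,0,-0.06],[-2.5,0,0,0,0,0],[-3,0,0,0,0,0],[-3,0,0,0,0,0],[-3,0,0,0,0,0],[-1,0,0,0,0,0]]
  ]
}}

```text
time: 24.28
position: [0.5857, 0.0293, 0.2764]
tool_rot: [0.47, 0.528, -0.477, 0.522]
ft_force: [0.8, -0.4, 0.6]
grip_width: 0.0871
```

```bash
python3 -c "
from h import *
plan([*toW(0,-.002),.25],PY)
o,p,r=st()
for n in['wrist','top','scene']:
  P,d=camera(n);cv2.imwrite(f'pics/{n}3.png',P[:,:,::-1]);np.save(f'pics/{n}3.npy',d)
np.savez('pics/w3.npz',p=p,q=o['tool_rot'])
P=cv2.imread('pics/wrist3.png');cv2.imwrite('pics/w3b.png',cv2.resize(P,(800,600),interpolation=cv2.INTER_CUBIC))"
```

```text
t24.28 p[0.5857 0.0293 0.2764] shift_cm [2.64 0.32 0.08] turn [-0.01  0.    0.13] | shift in final frame [2.64 0.28 0.08] F[ 0.76 -0.43  0.61] w0.0871
```

View pics/w3b.png

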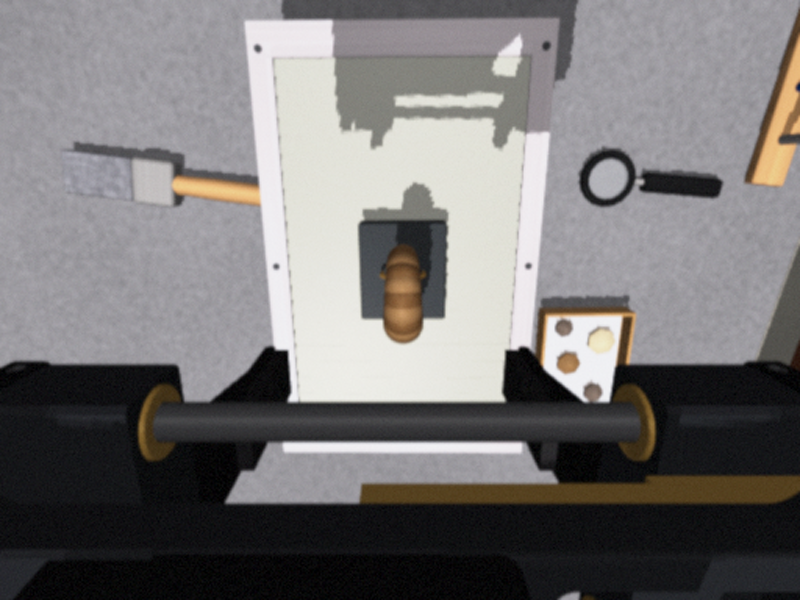

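```bash
python3 -c "
from h import *
P=cv2.imread('pics/wrist3.png');cv2.imwrite('pics/c5.png',cv2.resize(P[130:220,165:350],None,fx=4.3,fy=4.3,interpolation=cv2.INTER_CUBIC))"
```

```text
(no output)
```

View pics/c5.png

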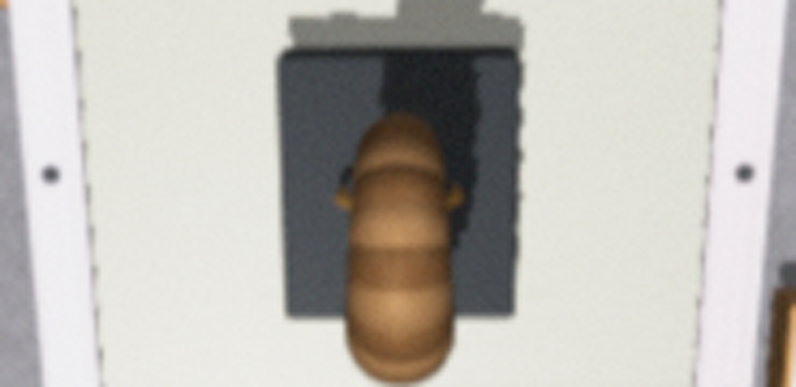

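```bash
python3 -c "
from h import *
a=np.load('pics/w3.npz');c=wcam(a['p'],a['q'])
f=lambda u,v,z:ray(0,u/4.3+165-.4,v/4.3+130-.4,z,c)[:2]
s=np.array([f(51,174,.077),f(745,172,.077)]);print('screws',toL(s.mean(0)),np.degrees(np.arctan2(*(s[1]-s[0])[[1,0]])))
for zz in(.094,):
  W=np.array([f(u,v,zz) for u,v in [(280,54),(517,52),(515,315),(288,317)]])
  x,res=fitrect(W,[(-.035,.04),(.035,.04),(.035,-.04),(-.035,-.04)]);print(x,toL(x),np.degrees(x[2]),res)
"

```

```text
screws [-0.00089945 -0.00159501] 6.190303259115124
[0.58875949 0.02804775 0.11617382] [ 8.35515624e-05 -2.67519490e-03] 6.656269682131584 [[-1.3, 0.3], [1.3, 0.8], [0.6, -0.5], [-0.6, -0.6]]
```

View pics/scene3.png

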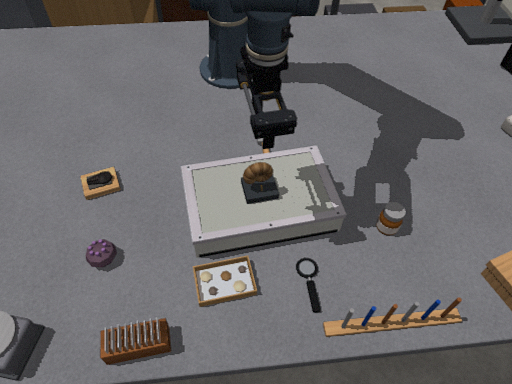

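The ammonite stands upright on the deck, the gripper is clear of it, and the bystanders have not moved.

```bash
python3 -c "
from rig import *
print(hand_in())"
```

```text
the job is handed in; nothing more can be done
None
```

The ammonite is standing on its slate foot over the firm place, released, with the gripper about 14 cm above the set-down height. I handed the job in at about 24.4 s of the 70 s allowed.

- **Finding the firm place:** I pressed the deck at 19 spots along its length with the closed fingertips. The highest reading was about 11 N, against the 25 N that cracks it. The sheet gave about 0.2 mm/N in the middle and 0.4–0.55 mm/N further out. Two fits put the middle of the firm place 0.4 and 2.7 mm to the minus-y side of the plinth's middle, each ±2 mm. I aimed for −2 mm.
- **Placing:** I gripped the shell across its flat faces, carried it over and lowered it slowly. The wrist reading dropped from about 8 N to about 1.3 N as the deck took the weight, and then I opened the fingers.
- **Last checks:** The wrist picture put the foot 0.1 mm from the plinth's middle front to back and at −2.7 mm along it. The foot's turn measured 6.7°, against 6.2° for the plinth in the same picture. In the last pictures it stands upright and the other things look unmoved.

**What disagreed:**
- The wrist camera put the plinth's middle about 2 mm from where the top camera did, which is within calibration.
- The plinth's turn read between 5.9° and 6.2° in different views, so "square" is good to about half a degree.
- While the fingers opened, the arm drifted about 3 mm along x. The later picture showed no shift of the fossil.
- I judged level by eye and did not measure it.

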